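# Balance the resin tub with counterweights

## Task

The red-lidded tub is being weighed on the two-pan balance. Take counterweights from the sloping rack and stand them upright on the empty pan, setting them down gently rather than dropping them, until the beam floats level with the red pointer at rest inside the green band; use only as many as it needs and leave the spare ones in the rack. The tub stays on its pan and the white cup stays where it is.

Things in the scene. Friction and masses are not known exactly. Their poses are not given: they have to be found in the camera images.
- weight_1: brass-coloured 200 g counterweight, all four alike: round body 40 mm across, 48 mm high, on it a square grip post 26 x 26 mm, 40 mm high; 88 mm in all. Origin: centre of its underside; z along its axis to the post, x and y square to the post's flat sides. It starts in a pocket of the rack, leaning 25 degrees from vertical towards the robot, its y along the row, 70 mm from the next
- weight_2: brass-coloured 200 g counterweight, all four alike: round body 40 mm across, 48 mm high, on it a square grip post 26 x 26 mm, 40 mm high; 88 mm in all. Origin: centre of its underside; z along its axis to the post, x and y square to the post's flat sides. It starts in a pocket of the rack, leaning 25 degrees from vertical towards the robot, its y along the row, 70 mm from the next
- weight_3: brass-coloured 200 g counterweight, all four alike: round body 40 mm across, 48 mm high, on it a square grip post 26 x 26 mm, 40 mm high; 88 mm in all. Origin: centre of its underside; z along its axis to the post, x and y square to the post's flat sides. It starts in a pocket of the rack, leaning 25 degrees from vertical towards the robot, its y along the row, 70 mm from the next
- weight_4: brass-coloured 200 g counterweight, all four alike: round body 40 mm across, 48 mm high, on it a square grip post 26 x 26 mm, 40 mm high; 88 mm in all. Origin: centre of its underside; z along its axis to the post, x and y square to the post's flat sides. It starts in a pocket of the rack, leaning 25 degrees from vertical towards the robot, its y along the row, 70 mm from the next
- weight_pan_top (a point): centre of the upper face of the empty pan (right, -y end of the balance): steel tray 150 (x) x 96 (y) mm, rim 5 mm high, inside 147 x 93 mm; axes as the balance's. It stays horizontal and moves straight up and down with the beam: 90 mm above the worktop when level, 22 mm higher at the start. It does not matter where on it weights stand; three fit in a row along x, 46 mm apart
- load_pan_top (a point): centre of the upper face of the other pan (left, +y side, 280 mm from the first), the same tray; the red-lidded tub stands on it
- red_tub: white tub with a red lid, 68 mm across and 70 mm high; its mass is not known, and two or three of the weights balance it. Origin: centre of its underside
- balance: two-pan balance, fixed; blue base 110 (x) x 340 (y) x 16 mm, origin under its centre, x away from the robot at yaw 0, pan centres at y = +-140 mm. In its middle a white scale plate 82 mm wide, up to 178 mm above the worktop, with an upright green band 13.5 mm wide and, before it, the red pointer that leans with the beam
- beam (a joint): tilt of the beam, rad: 0 level, negative when the tub's pan is down (starts at its stop, -0.16), positive when the weight pan is down (stop +0.16). Damped and sprung: each weight changes it by about 0.1 between the stops; it settles within about a second. The pointer is in the green band within about +-0.065
- rack_bed (a point): middle of the pocket floors of the grey sloping rack, 45 mm above the worktop; the rack is fixed, 280 mm along y, with four pockets 43 mm wide and 20 to 22 mm deep, 70 mm apart, whose axes lean 25 degrees towards the robot. This frame is upright: z up, x away from the robot at yaw 0
- white_cup: empty white plastic cup, 60 mm across and 64 mm high, standing on the worktop to the left; not needed. Origin: centre of its underside

How it is judged:
By the outcome, as a careful person would: the job done as asked, in the order asked, and still so for the second after the job is handed in, with the robot touching nothing.
It also fails if it takes over 72 s, if anything falls off the work surface, if the arm or the gripper's body presses on something with over 40 N, if the wrist force passes 120 N, or if a joint passes its speed limit or range.

## Robot

A 7-joint arm with a two-finger parallel gripper is mounted at the origin on a cart in front of the work surface, level with it; the furniture and walls round the work are solid. World frame = base frame: x ahead of the robot, y to its left, z up, the work surface at z = 0. Lengths are in m, angles in degrees, forces in N, time in s.
With the tool pointing down it reaches from about 0.4 to 0.85 m from the base axis. Payload 4.5 kg.
Tool frame: the origin (TCP) lies at the very end of the fingers, on their centre line; the grasp point (between the pads) lies 19 mm behind it; z points along the fingers, y is the line along which they close (so a half turn about z gives the same grasp; the last joint's range is limited). The gripper opens to 85 mm and grips with 20 to 120 N. Pads are 22 mm wide; open, the fingers measure 114 mm over their backs; the gripper's body (76 mm by 85 mm) begins 54 mm behind the grasp point. The pads swing forward as they close: fully open they stand 13 mm farther back than shut.
Start: joints at [-65.501, 39.483, -11.15, 89.685, 9.013, 51.709, -12.324], TCP at [0.24, 0.577, 0.231] pointing down, gripper open.
Joint ranges: [-172.22, 172.22], [-26.19, 119.32], [-84.43, 86.54], [7.71, 146.69], [-57.33, 237.33], [2.42, 119.75], [-152.13, 152.13]. Speed limits (degrees/s): [147.25, 147.25, 180, 180, 180, 180, 180].

## Interface

Orientations are given as [roll, pitch, yaw] about the fixed x, y, z axes, in that order (R = Rz(yaw) Ry(pitch) Rx(roll)).
In Python, from plant import bot gives the robot as it stands.
- The arm moves only by the shell command python3 drive.py 'ROWS' [FORCE]. ROWS is a JSON list of rows, 1 to 12 of them, each of 7 numbers: a rotation vector rx, ry, rz in degrees, then dx, dy, dz in m, then the finger opening in m; each row is the pose to reach, as a shift and turn from the pose commanded when the command began, along the tool's axes at that moment; what a row does not reach only later rows make up. A row lasts 1/8 s, in which the tool goes at most 0.0625 m and 10.7 degrees, less where a joint would pass 70% of its speed; a pose out of reach is approached as far as the arm can. The fingers move at their own pace and stop on an object; FORCE is the grip in N (left out, the last holds). Time passes only in rows, so rows that do not move let the fingers close. It prints the time, the measured TCP pose, the force, the opening and the grip force at its end.
- bot.sense(): the state, without advancing time (a new reading comes with each control period).
- bot.snapshot(name): name is "scene" or "top" or "wrist"; returns the picture (480x640x3 uint8, red, green, blue); there is no depth.
- bot.calibration(name): a dict with "fx", "fy", "cx", "cy" (pixels), "cam_to_world" (4x4, takes a point from camera to world coordinates). Camera axes: x right, y up, looking along -z (the intrinsics and any distortion apply to the point x, -y, -z); pixel columns grow to the right and rows downward; lengths in m; the calibration is good to about 2 mm. A picture is of the moment at which its call begins: read the wrist's pose just before it. calibration takes no time and is no camera call; for the wrist camera it gives the pose at the moment of the call.
- bot.sign_off(): hands the job in; it is judged then, once.
The state is a dict: "time": time; "q": joint angles; "joint_velocities": joint speeds; "tau": joint torques, N m; "ee_pos": TCP position; "ee_rot": TCP orientation; "wrist_force": force on the tool from outside, world axes, zero at the start; "moment": the same for the moment, N m; "grip_width": finger opening in m; "grasp_force": force on a finger pad.
Only numpy, scipy, OpenCV 4.12 (cv2) and the standard library are available. Lean on these libraries where they do the work, as an engineer would, in place of code of your own. Each camera call takes 0.05 s, during which the arm holds its last target. There are 200 camera calls.

## Working session

There is one attempt and no reset: what is moved stays moved. The work goes in short steps, Python scripts to look and compute and a shell command to move; the robot and the scene stay as the last step left them, time stands still between calls to the robot, and variables do not carry over. Pictures are saved under pics/ and viewed, at most 10 in all, crops included, and the job is handed in when it is done.

```bash
ls; mkdir -p pics
python3 - <<'E'
from plant import bot
import cv2,numpy as np
s=bot.sense();print({k:np.round(v,3) for k,v in s.items()})
for n in("scene","top"):
    im=bot.snapshot(n);cv2.imwrite(f"pics/{n}0.png",im[:,:,::-1]);c=bot.calibration(n);print(n,{k:np.round(v,3) for k,v in c.items()})
E
```

```text
drive.py
pics
plant.py
{'time': np.float64(0.0), 'q': array([-65.5  ,  39.534, -11.146,  89.746,   9.013,  51.71 , -12.324]), 'joint_velocities': array([ 0.056,  0.022,  0.044,  0.02 , -0.051,  0.05 , -0.024]), 'tau': array([-1.0000e-03, -5.3960e+01, -1.2670e+00, -1.5855e+01,  9.0000e-03,
        9.0000e-03, -0.0000e+00]), 'ee_pos': array([0.24 , 0.577, 0.23 ]), 'ee_rot': array([-1.79892e+02,  7.00000e-03,  1.57442e+02]), 'wrist_force': array([-0.39 , -0.165,  0.76 ]), 'moment': array([ 0.003, -0.003, -0.019]), 'grasp_force': np.float64(0.0), 'grip_width': np.float64(0.086)}
scene {'fx': np.float64(542.599), 'fy': np.float64(542.599), 'cx': np.float64(315.5), 'cy': np.float64(239.553), 'cam_to_world': array([[-0.889,  0.193, -0.416,  0.052],
       [-0.458, -0.354,  0.815,  1.164],
       [ 0.01 ,  0.915,  0.403,  0.52 ],
       [ 0.   ,  0.   ,  0.   ,  1.   ]])}
top {'fx': np.float64(511.387), 'fy': np.float64(511.387), 'cx': np.float64(325.989), 'cy': np.float64(249.758), 'cam_to_world': array([[ 0.011,  0.995, -0.104,  0.455],
       [-1.   ,  0.011,  0.002,  0.269],
       [ 0.003,  0.104,  0.995,  0.983],
       [ 0.   ,  0.   ,  0.   ,  1.   ]])}
```

View pics/scene0.png

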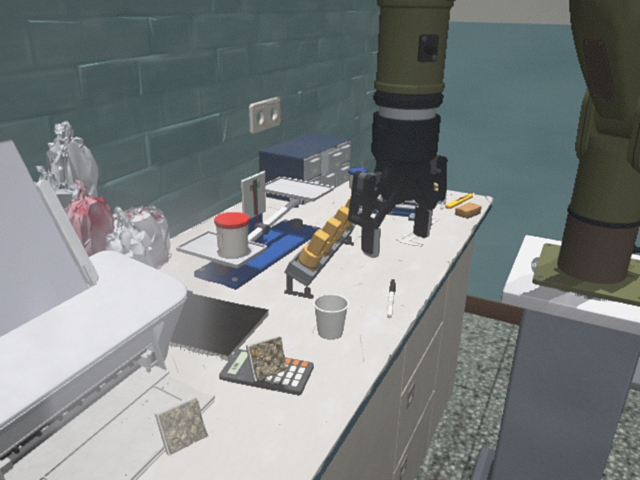

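View pics/top0.png

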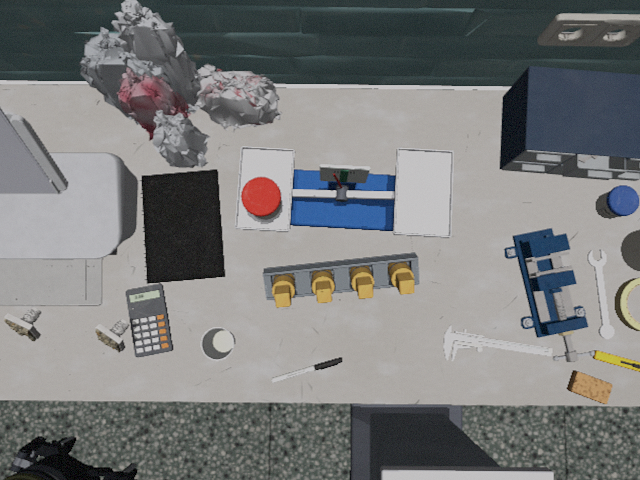

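The top view shows the rack with four brass weights at about (283,287), (322,283), (361,280) and (402,276). The empty pan is at (423,192), the tub at (261,197) and the cup at (218,343). In the scene view the arm hides the right-hand weights, so I'll get a rough fix from the top view and then use the wrist camera.

```bash
cat > h.py <<'E'
from plant import bot
import cv2,numpy as np
from scipy.spatial.transform import Rotation as R
def ray(c,uv):
    uv=np.atleast_2d(uv).astype(float)
    d=np.c_[(uv[:,0]-c["cx"])/c["fx"],-(uv[:,1]-c["cy"])/c["fy"],-np.ones(len(uv))]
    M=np.array(c["cam_to_world"]);d=d@M[:3,:3].T
    return M[:3,3],d/np.linalg.norm(d,axis=1)[:,None]
def onz(c,uv,z):
    o,d=ray(c,uv);return o+d*((z-o[2])/d[:,2])[:,None]
def meet(*obs): # (cal,uv) pairs -> point, rms miss
    A=np.zeros((3,3));b=np.zeros(3);L=[]
    for c,uv in obs:
        o,d=ray(c,uv);P=np.eye(3)-np.outer(d[0],d[0]);A+=P;b+=P@o;L.append((P,o))
    x=np.linalg.solve(A,b);return x,np.mean([np.linalg.norm(P@(x-o)) for P,o in L])
def blobs(m,amin):
    n,l,s,c=cv2.connectedComponentsWithStats(m.astype(np.uint8));return [(l==i,s[i],c[i]) for i in range(1,n) if s[i][4]>amin]
def togo(pos,rpy): # shift and rotvec in tool axes from measured pose
    s=bot.sense();T=R.from_euler('xyz',s["ee_rot"],degrees=True);G=R.from_euler('xyz',rpy,degrees=True)
    G2=G*R.from_euler('z',180,degrees=True)
    G=min((G,G2),key=lambda g:(T.inv()*g).magnitude())
    print("shift",np.round(T.inv().apply(np.array(pos)-s["ee_pos"]),4),"rotvec",np.round((T.inv()*G).as_rotvec(degrees=True),2),"pos",np.round(s["ee_pos"],4),"rpy",np.round(s["ee_rot"],2),"F",np.round(s["wrist_force"],1),"t",s["time"])
E
python3 - <<'E'
from h import *
im=cv2.imread("pics/top0.png");h=cv2.cvtColor(im,cv2.COLOR_BGR2HSV);c=bot.calibration("top")
m=cv2.inRange(h,(12,120,60),(30,255,255));m[:, :250]=0;m[:,430:]=0;m[310:]=0
for _,s,p in blobs(m,100):print(s,p.round(1),onz(c,p,.1).round(3))
print("pan corners",onz(c,[(395,150),(452,150),(449,236),(394,234)],.112).round(3))
print("loadpan",onz(c,[(240,148),(293,150),(291,231),(238,229)],.068).round(3))
print("rack",onz(c,[(264,269),(417,255),(418,291),(266,299)],.05).round(3))
print("tub",onz(c,(261,197),.138).round(3),"cup",onz(c,(218,343),.06).round(3))
w=bot.calibration("wrist");s=bot.sense();T=R.from_euler('xyz',s["ee_rot"],degrees=True)
M=np.array(w["cam_to_world"]);print("cam in tool",T.inv().apply(M[:3,3]-s["ee_pos"]).round(3),"look",T.inv().apply(-M[:3,2]).round(3))
togo((.36,.25,.33),(180,0,90))
E
```

```text
[389 263  25  31 556] [402.2 278.2] [[0.5   0.135 0.1  ]]
[351 267  23  32 550] [362.5 282.4] [[0.492 0.203 0.1  ]]
[312 270  23  33 557] [322.8 286.2] [[0.484 0.272 0.1  ]]
[273 276  22  31 549] [283.1 290.7] [[0.476 0.34  0.1  ]]
pan corners [[0.723 0.148 0.112]
 [0.724 0.048 0.112]
 [0.572 0.056 0.112]
 [0.575 0.15  0.112]]
loadpan [[0.737 0.427 0.068]
 [0.734 0.329 0.068]
 [0.584 0.33  0.068]
 [0.587 0.426 0.068]]
rack [[0.516 0.38  0.05 ]
 [0.545 0.1   0.05 ]
 [0.479 0.099 0.05 ]
 [0.462 0.375 0.05 ]]
tub [[0.631 0.377 0.138]] cup [[0.383 0.457 0.06 ]]
cam in tool [ 0.082  0.    -0.143] look [-0.323  0.     0.946]
shift [-0.2365 -0.2556 -0.099 ] rotvec [-8.000e-02  6.000e-02  6.744e+01] pos [0.2396 0.5766 0.2306] rpy [-1.7991e+02  1.0000e-02  1.5744e+02] F [ 0.5  0.2 -0.3] t 0.1
```

```bash
cat >> h.py <<'E'
def tool(yaw,lean): # y along rack/balance y, tip leaning forward by lean
    t=np.radians(lean);M=np.array([[-np.cos(t),0,np.sin(t)],[0,1,0],[-np.sin(t),0,-np.cos(t)]])
    return (R.from_euler('z',yaw,degrees=True)*R.from_matrix(M)).as_euler('xyz',degrees=True)
E
python3 -c "
from h import *
togo((.42,.27,.27),tool(6.7,25))"
```

```text
shift [-0.2842 -0.214  -0.0391] rotvec [ -6.47 -24.47 -28.77] pos [0.2396 0.5766 0.2306] rpy [-1.7991e+02  1.0000e-02  1.5744e+02] F [ 0.5  0.2 -0.3] t 0.1
```

```bash
python3 drive.py '[[-6.5,-24.5,-28.8,-0.284,-0.214,-0.039,0.05],[-6.5,-24.5,-28.8,-0.284,-0.214,-0.039,0.05],[-6.5,-24.5,-28.8,-0.284,-0.214,-0.039,0.05],[-6.5,-24.5,-28.8,-0.284,-0.214,-0.039,0.05],[-6.5,-24.5,-28.8,-0.284,-0.214,-0.039,0.05],[-6.5,-24.5,-28.8,-0.284,-0.214,-0.039,0.05],[-6.5,-24.5,-28.8,-0.284,-0.214,-0.039,0.05],[-6.5,-24.5,-28.8,-0.284,-0.214,-0.039,0.05],[-6.5,-24.5,-28.8,-0.284,-0.214,-0.039,0.05]]' 60
python3 - <<'E'
from h import *
import pickle
togo((.44,.15,.25),tool(6.7,25))
c=bot.calibration("wrist");im=bot.snapshot("wrist");cv2.imwrite("pics/w1.png",im[:,:,::-1]);pickle.dump(c,open("w1.pkl","wb"))
E
```

```text
time: 1.23
ee_pos: [0.4192, 0.2723, 0.27]
ee_rot: [179.9, 25.1, -173.2]
wrist_force: [0.2, 0.8, 0.3]
grip_width: 0.0498
grasp_force: 0.0
shift [ 0.003  -0.124   0.0204] rotvec [0.2  0.05 0.13] pos [0.4192 0.2723 0.27  ] rpy [ 179.86   25.05 -173.15] F [0.2 0.8 0.3] t 1.225
```

View pics/w1.png

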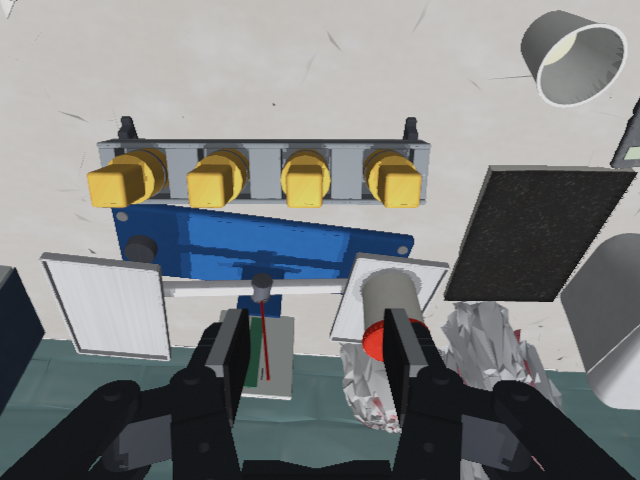

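The wrist view shows the four posts, with bright top faces at about (107,188), (208,187), (305,187) and (401,192). The empty pan's corners are about (42,254), (157,265), (169,360) and (78,352), and the pointer is red, left of the tub. I'll take a second view 124 mm to the right.

```bash
python3 drive.py '[[0,0,0,0,-0.06,0.01,0.05],[0,0,0,0.003,-0.124,0.02,0.05],[0,0,0,0.003,-0.124,0.02,0.05],[0,0,0,0.003,-0.124,0.02,0.05]]'
python3 - <<'E'
from h import *
import pickle
c=bot.calibration("wrist");im=bot.snapshot("wrist");cv2.imwrite("pics/w2.png",im[:,:,::-1]);pickle.dump(c,open("w2.pkl","wb"))
for n in "12":
    im=cv2.imread(f"pics/w{n}.png");h=cv2.cvtColor(im,cv2.COLOR_BGR2HSV)
    m=cv2.inRange(h,(12,120,60),(30,255,255))
    v=h[:,:,2][m>0];print(np.percentile(v,[5,20,40,60,80,95]))
    for b,s,p in blobs(m,200): print(s,p.round(1))
a=cv2.imread("pics/w1.png")[130:215,80:440];b=cv2.imread("pics/w2.png")
cv2.imwrite("pics/c1.png",np.vstack([cv2.resize(a,(720,170),interpolation=2),cv2.resize(b,(720,400),interpolation=2)[:430]]))
E
```

```text
time: 1.78
ee_pos: [0.4401, 0.148, 0.2503]
ee_rot: [179.9, 25.1, -173.2]
wrist_force: [1.0, -1.0, -0.2]
grip_width: 0.05
grasp_force: 0.0
[ 79.  92. 146. 215. 219. 219.]
[ 281  149   50   59 2275] [305.  179.8]
[  87  151   77   57 3221] [125.7 180.2]
[ 187  151   60   57 2605] [215.7 180.3]
[ 366  152   55   56 2463] [393.6 180.5]
[ 71.  80. 115. 193. 205. 206.]
[ 260  158   53   61 2585] [285.6 189. ]
[ 351  158   56   61 2716] [379.3 189.2]
[ 438  158   75   62 3398] [474.5 189.9]
[ 524  159   96   62 4230] [570.2 190.6]
```

View pics/c1.png

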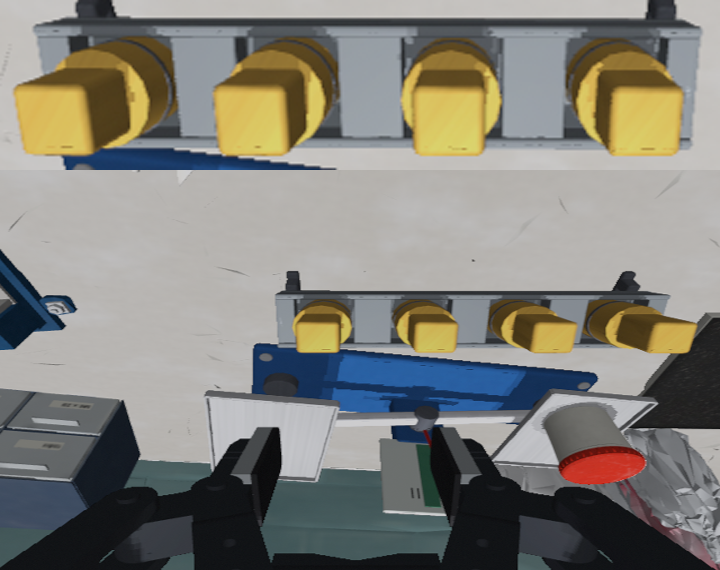

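The crop shows both views. In each one the square top faces are bright, with a similarly bright shoulder ring around them, so I'll separate the squares by morphological opening.

Run:
```python
from h import *
import pickle
C=[pickle.load(open(f"w{n}.pkl","rb")) for n in "12"];P=[]
for n,c in zip("12",C):
    im=cv2.imread(f"pics/w{n}.png");h=cv2.cvtColor(im,cv2.COLOR_BGR2HSV)
    m=cv2.inRange(h,(12,120,185 if n=="1" else 175),(30,255,255))
    m=cv2.morphologyEx(m,cv2.MORPH_CLOSE,np.ones((3,3)))
    m=cv2.morphologyEx(m,cv2.MORPH_OPEN,np.ones((27,27)))
    B=sorted([(p,s) for _,s,p in blobs(m,300)],key=lambda t:t[0][0]);P.append(B)
    print([(p.round(1).tolist(),s[2:].tolist()) for p,s in B])
    cv2.imwrite(f"pics/m{n}.png",m)
X=[]
for (a,_),(b,_) in zip(*P):
    x,e=meet((C[0],a),(C[1],b));X.append(x);print("top centre",x.round(4),"miss",round(e,4))
X=np.array(X);d=X[-1]-X[0];print("yaw",np.degrees(np.arctan2(-d[0],d[1])),"pitch",np.linalg.norm(d)/3)
# pan: white/rim corners by hand from the two pictures
s=np.array([640/720,480/400]);f=lambda u,v:np.array([u*640/720,(v-170)*480/400])
for a,b in [((42,254),f(206,391)),((157,265),f(339,402)),((169,360),f(322,481))]:
    x,e=meet((C[0],a),(C[1],b));print("pan corner",x.round(4),round(e,4))
```

```text
[([106.5, 190.5], [30, 32, 953]), ([205.5, 190.5], [32, 32, 1020]), ([304.0, 191.0], [33, 33, 1084]), ([402.5, 191.0], [32, 33, 1047])]
[([282.0, 201.5], [35, 34, 1186]), ([387.0, 201.5], [35, 34, 1181]), ([492.0, 201.5], [33, 34, 1109]), ([597.0, 202.0], [31, 33, 1013])]
top centre [0.4862 0.1306 0.1228] miss 0.0
top centre [0.478  0.2004 0.1227] miss 0.0
top centre [0.4695 0.27   0.1232] miss 0.0001
top centre [0.4611 0.3395 0.1236] miss 0.0001
yaw 6.853807536249774 pitch 0.07013552309936812
pan corner [0.5727 0.0547 0.1104] 0.0005
pan corner [0.5726 0.1517 0.1138] 0.0003
pan corner [0.7091 0.1493 0.1262] 0.0004
```

Measured post-top heights are about 0.123 m against 0.125 m expected, and the pitch is 70.1 mm against 70 mm. Both agree, so I'll go for the rightmost weight.

```bash
cat >> h.py <<'E'
TOPS=np.array([[.4862,.1306,.1228],[.478,.2004,.1227],[.4695,.27,.1232],[.4611,.3395,.1236]])
YAW=6.85
AX=R.from_euler('z',YAW,degrees=True).apply([-np.sin(np.radians(25)),0,np.cos(np.radians(25))])
def grasp(i,back=0): return TOPS[i]-(.035-back)*AX, tool(YAW,25)
E
python3 -c "
from h import *
togo(*grasp(0,.08));togo(*grasp(0))"
```

```text
shift [ 0.014  -0.0208  0.0892] rotvec [-0.07  0.05 -0.23] pos [0.44   0.146  0.2503] rpy [ 179.96   25.05 -173.41] F [ 0.3 -1.8  0.2] t 1.825
shift [ 0.0141 -0.0207  0.1692] rotvec [-0.07  0.05 -0.23] pos [0.44   0.146  0.2503] rpy [ 179.96   25.05 -173.41] F [ 0.3 -1.8  0.2] t 1.825
```

```bash
python3 drive.py '[[0,0,0,0.014,-0.021,0.05,0.05],[0,0,0,0.014,-0.021,0.09,0.05],[0,0,0,0.014,-0.021,0.09,0.05]]'
python3 -c "
from h import *
togo(*grasp(0))"
```

```text
time: 2.2
ee_pos: [0.4664, 0.1299, 0.1572]
ee_rot: [179.9, 24.4, -173.4]
wrist_force: [-0.0, -0.4, 0.4]
grip_width: 0.0503
grasp_force: 0.0
shift [-0.0042 -0.0017  0.0745] rotvec [ 0.02 -0.62 -0.24] pos [0.4664 0.1299 0.1572] rpy [ 179.87   24.38 -173.41] F [-0.  -0.4  0.4] t 2.2
```

```bash
python3 drive.py '[[0,0,0,0,0,0.02,0.05],[0,0,0,0,0,0.02,0.05],[0,0,0,0,0,0.02,0.05]]'
python3 -c "
from h import *
togo(*grasp(0))"
```

```text
time: 2.58
ee_pos: [0.4764, 0.1322, 0.1471]
ee_rot: [180.0, 25.2, -173.2]
wrist_force: [-0.1, 0.5, 0.3]
grip_width: 0.0498
grasp_force: 0.0
shift [ 0.0018 -0.0028  0.0611] rotvec [ 0.03  0.23 -0.03] pos [0.4764 0.1322 0.1471] rpy [ 179.95   25.23 -173.18] F [-0.1  0.5  0.3] t 2.575
```

```bash
python3 drive.py '[[0,0,0,0.001,-0.002,0.03,0.05],[0,0,0,0.001,-0.002,0.059,0.05],[0,0,0,0.001,-0.002,0.059,0.05],[0,0,0,0.001,-0.002,0.059,0.02],[0,0,0,0.001,-0.002,0.059,0.02],[0,0,0,0.001,-0.002,0.059,0.02],[0,0,0,0.001,-0.002,0.059,0.02]]' 60
python3 -c "
from h import *
togo(*grasp(0))"
```

```text
time: 3.45
ee_pos: [0.5001, 0.1326, 0.0929]
ee_rot: [179.9, 25.2, -173.2]
wrist_force: [-2.9, -0.1, 8.7]
grip_width: 0.0254
grasp_force: 59.5
shift [ 0.0001 -0.0003  0.002 ] rotvec [ 0.07  0.17 -0.07] pos [0.5001 0.1326 0.0929] rpy [ 179.9    25.17 -173.23] F [-2.9 -0.1  8.7] t 3.45
```

```bash
python3 drive.py '[[0,0,0,0,0,-0.02,0.02],[0,0,0,0,0,-0.05,0.02],[0,0,0,0,0,-0.09,0.02],[0,0,0,0,0,-0.14,0.02],[0,0,0,0,0,-0.14,0.02]]'
python3 -c "
from h import *
togo((.694,.100,.235),tool(-2.4,0))"
```

```text
time: 4.08
ee_pos: [0.4408, 0.1253, 0.2215]
ee_rot: [179.8, 25.4, -173.3]
wrist_force: [0.8, -0.8, -2.3]
grip_width: 0.0254
grasp_force: 59.7
shift [-0.2303 -0.055   0.0943] rotvec [ 2.18 25.33  9.  ] pos [0.4408 0.1253 0.2215] rpy [ 179.83   25.39 -173.28] F [ 0.8 -0.8 -2.3] t 4.075
```

```bash
python3 drive.py '[[2,25.3,9,-0.23,-0.055,0.094,0.02],[2,25.3,9,-0.23,-0.055,0.094,0.02],[2,25.3,9,-0.23,-0.055,0.094,0.02],[2,25.3,9,-0.23,-0.055,0.094,0.02],[2,25.3,9,-0.23,-0.055,0.094,0.02],[2,25.3,9,-0.23,-0.055,0.094,0.02],[2,25.3,9,-0.23,-0.055,0.094,0.02]]'
python3 - <<'E'
from h import *
togo((.694,.100,.167),tool(-2.4,0))
c=bot.calibration("wrist");im=bot.snapshot("wrist");cv2.imwrite("pics/w3.png",im[:,:,::-1])
M=np.array(c["cam_to_world"]);
# rim corners
def px(p):
    q=np.linalg.inv(M)@np.r_[p,1];return (c["cx"]+c["fx"]*q[0]/-q[2]).round(1),(c["cy"]-c["fy"]*q[1]/-q[2]).round(1)
for dx in(-.075,.075):
    for dy in(-.048,.048):print(px(np.array([.648,.102,.117])+R.from_euler('z',-2.4,degrees=True).apply([dx,dy,0])))
E
```

```text
time: 4.95
ee_pos: [0.687, 0.0974, 0.228]
ee_rot: [-178.9, 1.5, 177.5]
wrist_force: [2.8, 0.2, -1.9]
grip_width: 0.0253
grasp_force: 59.6
shift [-0.0053  0.0041  0.0611] rotvec [-1.09  1.47 -0.09] pos [0.687  0.0974 0.228 ] rpy [-178.91    1.47  177.52] F [ 2.8  0.2 -1.9] t 4.95
(np.float64(235.7), np.float64(25.6))
(np.float64(415.6), np.float64(24.9))
(np.float64(250.9), np.float64(279.1))
(np.float64(397.1), np.float64(280.1))
```

View pics/w3.png

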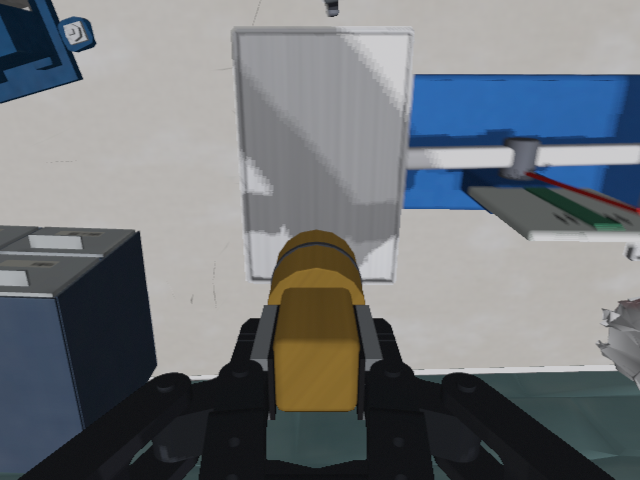

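The pan corners are at (233,28), (413,28), (248,281) and (393,281), within 3 px of my prediction, and the weight hangs over the far part of the pan. Next I'll lower it.

```bash
python3 drive.py '[[0,0,0,0,0.002,0.025,0.02],[0,0,0,0,0.002,0.045,0.02],[0,0,0,0,0.002,0.045,0.02],[0,0,0,0,0.002,0.045,0.02]]'
python3 -c "
from h import *
togo((.694,.099,.167),tool(-2.4,0))"
```

```text
time: 5.5
ee_pos: [0.6876, 0.0987, 0.1844]
ee_rot: [-178.7, 1.9, 177.6]
wrist_force: [0.2, -0.2, -1.3]
grip_width: 0.0254
grasp_force: 59.6
shift [-0.0058  0.001   0.0176] rotvec [-1.28  1.88 -0.04] pos [0.6876 0.0987 0.1844] rpy [-178.72    1.88  177.58] F [ 0.2 -0.2 -1.3] t 5.5
```

```bash
python3 drive.py '[[-1.3,1.9,0,-0.006,0.001,0.004,0.02],[-1.3,1.9,0,-0.006,0.001,0.008,0.02],[-1.3,1.9,0,-0.006,0.001,0.012,0.02],[-1.3,1.9,0,-0.006,0.001,0.013,0.02]]'
python3 -c "
from h import *
togo((.694,.099,.167),tool(-2.4,0))"
```

```text
time: 6.0
ee_pos: [0.6936, 0.0992, 0.1709]
ee_rot: [180.0, -0.1, 177.6]
wrist_force: [1.1, -0.4, -2.8]
grip_width: 0.0251
grasp_force: 59.6
shift [-0.0004 -0.0002  0.0039] rotvec [ 0.   -0.07 -0.03] pos [0.6936 0.0992 0.1709] rpy [ 1.8000e+02 -7.0000e-02  1.7757e+02] F [ 1.1 -0.4 -2.8] t 6.0
```

```bash
python3 drive.py '[[0,0,0,0,0,0.002,0.02],[0,0,0,0,0,0.004,0.02],[0,0,0,0,0,0.004,0.02]]' | head -4 ; python3 drive.py '[[0,0,0,0,0,0.002,0.02],[0,0,0,0,0,0.002,0.02]]' | head -4;python3 drive.py '[[0,0,0,0,0,0.002,0.02],[0,0,0,0,0,0.002,0.02]]' | head -4
```

```text
time: 6.38
ee_pos: [0.6941, 0.0989, 0.1668]
ee_rot: [180.0, -0.1, 177.5]
wrist_force: [0.1, -0.9, -2.0]
time: 6.62
ee_pos: [0.6941, 0.0989, 0.1647]
ee_rot: [180.0, -0.1, 177.5]
wrist_force: [0.1, 0.4, -0.9]
time: 6.88
ee_pos: [0.6943, 0.099, 0.163]
ee_rot: [180.0, -0.0, 177.5]
wrist_force: [-0.3, -0.5, -0.8]
```

```bash
for i in 1 2 ; do python3 drive.py '[[0,0,0,0,0,0.002,0.02],[0,0,0,0,0,0.002,0.02],[0,0,0,0,0,0.002,0.02]]' | sed -n '1,2p;4p';done
python3 - <<'E'
from h import *
im=bot.snapshot("wrist");t=bot.snapshot("top");cv2.imwrite("pics/w4.png",np.hstack([im[:,:,::-1][200:400,150:640],cv2.resize(t[120:250,220:470],None,fx=1.2,fy=1.54)[:200,:,::-1]]))
print([np.round(bot.sense()["wrist_force"],1) for _ in range(2)])
E
```

```text
time: 7.25
ee_pos: [0.6943, 0.099, 0.161]
wrist_force: [-0.0, 0.1, -0.7]
time: 7.62
ee_pos: [0.6943, 0.099, 0.159]
wrist_force: [0.2, -0.2, -0.6]
[array([0.1, 0.1, 0.6]), array([0.1, 0.1, 0.6])]
```

View pics/w4.png

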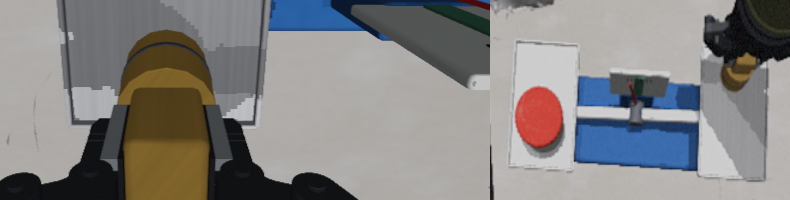

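The weight is standing on the pan, which has begun to sink as it takes the load. One more millimetre, then release.

```bash
python3 drive.py '[[0,0,0,0,0,0.001,0.02],[0,0,0,0,0,0.001,0.027],[0,0,0,0,0,0.001,0.032],[0,0,0,0,0,0.001,0.045],[0,0,0,0,0,0.001,0.05],[0,0,0,0,0,0.001,0.05]]'; python3 drive.py '[[0,0,0,0,0,-0.03,0.05],[0,0,0,0,0,-0.08,0.05],[0,0,0,0,0,-0.14,0.05],[0,0,0,0,0,-0.14,0.05]]'
python3 - <<'E'
from h import *
p,r=grasp(1,.1);togo(p,r)
im=bot.snapshot("wrist");cv2.imwrite("pics/w5.png",im[:,:,::-1])
E
```

```text
time: 8.48
ee_pos: [0.6942, 0.099, 0.158]
ee_rot: [180.0, -0.1, 177.5]
wrist_force: [0.4, 0.0, -0.1]
grip_width: 0.0501
grasp_force: 0.0
time: 8.98
ee_pos: [0.697, 0.1006, 0.3043]
ee_rot: [179.7, 0.6, 177.5]
wrist_force: [-0.3, 1.5, 0.1]
grip_width: 0.0504
grasp_force: 0.0
shift [0.2515 0.085  0.1207] rotvec [ -1.81 -24.36  -9.27] pos [0.697  0.1006 0.3043] rpy [179.72   0.56 177.48] F [-0.3  1.5  0.1] t 8.975
```

View pics/w5.png

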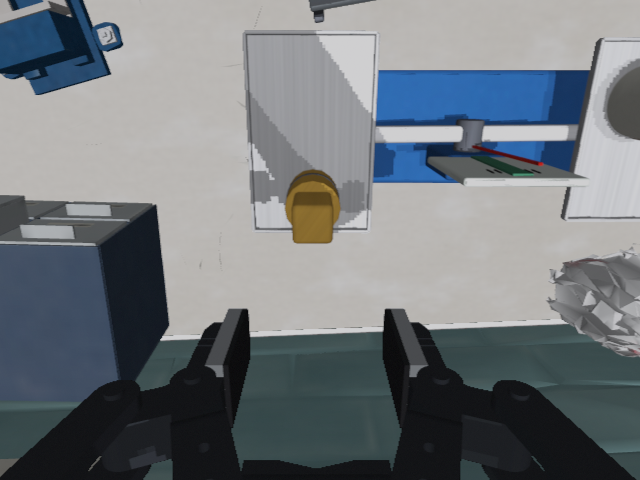

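The first weight stands upright at (313,205) on the pan, and the pointer is still outside the band. Now the second weight.

```bash
python3 drive.py '[[-1.8,-24.4,-9.3,0.25,0.085,0.12,0.05],[-1.8,-24.4,-9.3,0.25,0.085,0.12,0.05],[-1.8,-24.4,-9.3,0.25,0.085,0.12,0.05],[-1.8,-24.4,-9.3,0.25,0.085,0.12,0.05],[-1.8,-24.4,-9.3,0.25,0.085,0.12,0.05],[-1.8,-24.4,-9.3,0.25,0.085,0.12,0.05],[-1.8,-24.4,-9.3,0.25,0.085,0.12,0.05],[-1.8,-24.4,-9.3,0.25,0.085,0.12,0.05]]' >/dev/null
python3 -c "
from h import *
togo(*grasp(1))"
```

```text
shift [-0.007   0.0021  0.098 ] rotvec [-0.11 -0.67  0.15] pos [0.4465 0.1947 0.1774] rpy [-179.82   24.33 -172.98] F [-0.2  0.  -0.5] t 10.025
```

```bash
python3 drive.py '[[0,-0.7,0,-0.006,0.002,0.03,0.05],[0,-0.7,0,-0.006,0.002,0.05,0.05],[0,-0.7,0,-0.006,0.002,0.05,0.05],[0,-0.7,0,-0.006,0.002,0.05,0.05]]' >/dev/null
python3 -c "
from h import *
togo(*grasp(1))"
```

```text
shift [0.0008 0.0007 0.0483] rotvec [-0.15  0.02  0.15] pos [0.4732 0.1992 0.1351] rpy [-179.78   25.02 -172.98] F [ 0.3 -0.9  0.4] t 10.525
```

```bash
python3 drive.py '[[0,0,0,0.001,0.001,0.03,0.05],[0,0,0,0.001,0.001,0.047,0.05],[0,0,0,0.001,0.001,0.047,0.05],[0,0,0,0.001,0.001,0.047,0.02],[0,0,0,0.001,0.001,0.047,0.02],[0,0,0,0.001,0.001,0.047,0.02],[0,0,0,0.001,0.001,0.047,0.02]]' 60
python3 -c "
from h import *
togo(*grasp(1))"; python3 drive.py '[[0,0,0,0,0,-0.02,0.02],[0,0,0,0,0,-0.05,0.02],[0,0,0,0,0,-0.09,0.02],[0,0,0,0,0,-0.14,0.02],[0,0,0,0,0,-0.14,0.02],[0,0,0,0,0,-0.14,0.02]]'
python3 -c "
from h import *
togo((.648,.101,.235),tool(-2.4,0))"
```

```text
time: 11.4
ee_pos: [0.4923, 0.2029, 0.0932]
ee_rot: [-179.8, 25.1, -172.9]
wrist_force: [-2.9, -0.5, 7.0]
grip_width: 0.0252
grasp_force: 59.4
shift [ 0.0007 -0.0008  0.0021] rotvec [-0.1   0.15  0.18] pos [0.4923 0.2029 0.0932] rpy [-179.82   25.15 -172.95] F [-2.9 -0.5  7. ] t 11.4
time: 12.15
ee_pos: [0.4337, 0.1961, 0.2188]
ee_rot: [-179.8, 25.1, -173.0]
wrist_force: [0.2, -1.9, -1.4]
grip_width: 0.0255
grasp_force: 59.6
shift [-0.1889 -0.1204  0.0711] rotvec [ 1.87 25.07  9.24] pos [0.4337 0.1961 0.2188] rpy [-179.8    25.11 -172.96] F [ 0.2 -1.9 -1.4] t 12.15
```

```bash
python3 drive.py '[[1.9,25,9.2,-0.206,-0.12,0.035,0.02],[1.9,25,9.2,-0.206,-0.12,0.035,0.02],[1.9,25,9.2,-0.206,-0.12,0.035,0.02],[1.9,25,9.2,-0.206,-0.12,0.035,0.02],[1.9,25,9.2,-0.206,-0.12,0.035,0.02],[1.9,25,9.2,-0.206,-0.12,0.035,0.02],[1.9,25,9.2,-0.206,-0.12,0.035,0.02],[1.9,25,9.2,-0.206,-0.12,0.035,0.02]]' >/dev/null
python3 -c "
from h import *
togo((.648,.101,.220),tool(-2.4,0))"
```

```text
shift [0.0017 0.0033 0.0517] rotvec [-0.08 -0.15 -0.39] pos [0.6497 0.0977 0.2717] rpy [-1.7992e+02 -1.5000e-01  1.7721e+02] F [-0.5 -0.5 -2.6] t 13.15
```

```bash
python3 drive.py '[[0,0,-0.4,0.003,0.003,0.03,0.02],[0,0,-0.4,0.003,0.003,0.05,0.02],[0,0,-0.4,0.003,0.003,0.05,0.02],[0,0,-0.4,0.003,0.003,0.05,0.02]]' >/dev/null
python3 -c "
from h import *
togo((.647,.101,.165),tool(-2.4,0))
im=bot.snapshot('wrist');cv2.imwrite('pics/w6.png',im[:,:,::-1])"
```

```text
shift [-0.0024 -0.004   0.06  ] rotvec [-0.02  0.02  0.47] pos [0.6447 0.1051 0.225 ] rpy [-1.7998e+02  2.0000e-02  1.7807e+02] F [-0.1  0.3 -1.3] t 13.65
```

View pics/w6.png

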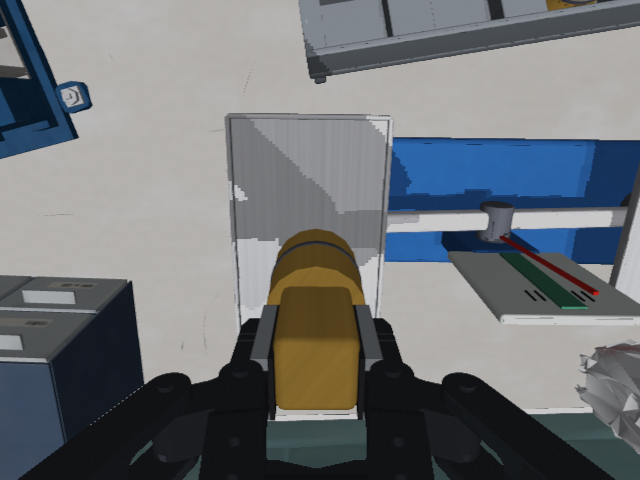

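The held weight is over the middle of the pan, and the pointer tip at (595,292) is right of the green band. Lowering.

```bash
python3 drive.py '[[0,0,0.4,-0.002,-0.003,0.02,0.02],[0,0,0.4,-0.002,-0.003,0.04,0.02],[0,0,0.4,-0.002,-0.003,0.05,0.02],[0,0,0.4,-0.002,-0.003,0.054,0.02],[0,0,0.4,-0.002,-0.003,0.054,0.02],[0,0,0.4,-0.002,-0.003,0.054,0.02]]' |sed -n '2p;4p'
python3 -c "
from h import *
togo((.647,.101,.160),tool(-2.4,0))"
```

```text
ee_pos: [0.6476, 0.1016, 0.1717]
wrist_force: [-0.3, 0.0, -1.4]
shift [ 0.0006 -0.0006  0.0117] rotvec [0.   0.13 0.  ] pos [0.6476 0.1016 0.1717] rpy [1.800e+02 1.300e-01 1.776e+02] F [-0.3  0.  -1.4] t 14.45
```

```bash
python3 drive.py '[[0,0,0,0,0,0.003,0.02],[0,0,0,0,0,0.006,0.02],[0,0,0,0,0,0.009,0.02],[0,0,0,0,0,0.011,0.02],[0,0,0,0,0,0.013,0.02],[0,0,0,0,0,0.013,0.02],[0,0,0,0,0,0.013,0.02]]' |sed -n '2p;4p'
python3 drive.py '[[0,0,0,0,0,0.002,0.02],[0,0,0,0,0,0.004,0.02],[0,0,0,0,0,0.006,0.02],[0,0,0,0,0,0.006,0.02],[0,0,0,0,0,0.006,0.02]]' |sed -n '2p;4p'
python3 - <<'E'
from h import *
print(bot.sense()["wrist_force"])
E
```

```text
ee_pos: [0.6472, 0.1013, 0.158]
wrist_force: [-0.3, -0.3, -2.1]
ee_pos: [0.6472, 0.1014, 0.152]
wrist_force: [-0.4, -0.1, -1.2]
[-0.35987121 -0.14183534 -1.18069437]
```

```bash
python3 drive.py '[[0,0,0,0,0,0.002,0.02],[0,0,0,0,0,0.004,0.02],[0,0,0,0,0,0.006,0.02],[0,0,0,0,0,0.008,0.02],[0,0,0,0,0,0.008,0.02],[0,0,0,0,0,0.008,0.02]]' |sed -n '2p;4p'
python3 drive.py '[[0,0,0,0,0,0,0.026],[0,0,0,0,0,0,0.028],[0,0,0,0,0,0,0.034],[0,0,0,0,0,0,0.045],[0,0,0,0,0,0,0.05]]' |sed -n '2p;4p'
python3 drive.py '[[0,0,0,0,0,-0.03,0.05],[0,0,0,0,0,-0.08,0.05],[0,0,0,0,0,-0.14,0.05],[0,0,0,0,0,-0.14,0.05],[0,0,0,0,0,-0.14,0.05]]'
python3 - <<'E'
from h import *
p,r=grasp(2,.1);togo(p,r)
im=bot.snapshot("wrist");cv2.imwrite("pics/w7.png",im[:,:,::-1])
E
```

```text
ee_pos: [0.6472, 0.1014, 0.144]
wrist_force: [0.6, -0.6, 0.8]
ee_pos: [0.6472, 0.1013, 0.144]
wrist_force: [0.0, 0.3, 0.5]
time: 17.95
ee_pos: [0.6467, 0.1011, 0.2836]
ee_rot: [-179.9, 0.0, 177.6]
wrist_force: [0.3, 0.1, -0.4]
grip_width: 0.0499
grasp_force: 0.0
shift [0.2112 0.1571 0.1012] rotvec [ -2.09 -24.93  -9.08] pos [0.6467 0.1011 0.2836] rpy [-1.7993e+02  2.0000e-02  1.7760e+02] F [ 0.3  0.1 -0.4] t 17.95
```

View pics/w7.png

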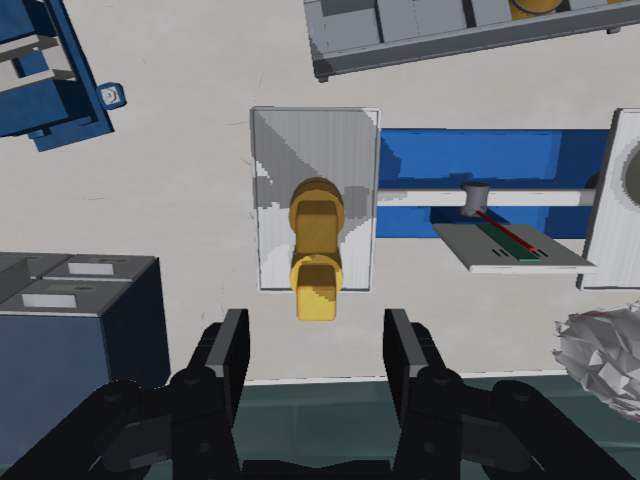

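Both weights stand upright. The pointer now lies close to the band, so I'll look from squarely in front of the balance to judge it.

```bash
python3 -c "
from h import *
togo((.42,.249,.28),tool(-2.4,25))"
```

```text
shift [0.2322 0.1386 0.0027] rotvec [ -0.1  -25.08   0.03] pos [0.6463 0.1008 0.2826] rpy [-1.7990e+02 -8.0000e-02  1.7761e+02] F [-1.  -0.1 -1.4] t 18.0
```

```bash
python3 drive.py '[[0,-25,0,0.232,0.139,0.003,0.05],[0,-25,0,0.232,0.139,0.003,0.05],[0,-25,0,0.232,0.139,0.003,0.05],[0,-25,0,0.232,0.139,0.003,0.05],[0,-25,0,0.232,0.139,0.003,0.05],[0,-25,0,0.232,0.139,0.003,0.05],[0,-25,0,0.232,0.139,0.003,0.05],[0,-25,0,0.232,0.139,0.003,0.05]]' |sed -n '2,3p'
python3 - <<'E'
from h import *
c=bot.calibration("wrist");im=bot.snapshot("wrist");cv2.imwrite("pics/w8.png",cv2.resize(im[250:400,210:410,::-1],None,fx=3,fy=3,interpolation=2))
b=np.ascontiguousarray(im[:,:,::-1]);cv2.imwrite("pics/w8f.png",b)
h=cv2.cvtColor(b,cv2.COLOR_BGR2HSV)
g=cv2.inRange(h,(45,80,20),(85,255,255));r=cv2.inRange(h,(0,150,60),(6,255,255))|cv2.inRange(h,(174,150,60),(180,255,255))
for n,m in(("green",g),("red",r)):
    for bb,s,p in blobs(m,40):
        ys,xs=np.nonzero(bb);k=np.polyfit(ys,xs,1);print(n,s,p.round(1),"x at rows",[(int(y),round(np.polyval(k,y),1)) for y in (ys.min(),ys.max())])
# predicted px of vertical line on balance centre plane
M=np.array(c["cam_to_world"])
for z in(.1,.17):
    q=np.linalg.inv(M)@np.r_[.66,.2393,z,1];print("vert",(c["cx"]-c["fx"]*q[0]/q[2]).round(1),(c["cy"]+c["fy"]*q[1]/q[2]).round(1))
E
```

```text
ee_pos: [0.4217, 0.2486, 0.28]
ee_rot: [-179.9, 25.0, 177.5]
green [311 312  13  68 531] [316.6 347.5] x at rows [(312, np.float64(316.5)), (379, np.float64(316.7))]
red [317 296   5  77 169] [318.8 336.8] x at rows [(296, np.float64(317.5)), (372, np.float64(319.8))]
red [ 430  314   73   48 2667] [466.3 336.9] x at rows [(314, np.float64(469.8)), (361, np.float64(462.6))]
vert 317.2 312.5
vert 317.2 372.3
```

View pics/w8.png

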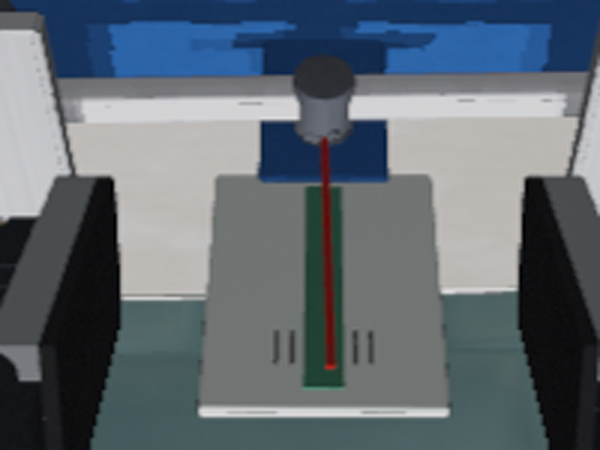

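Seen from straight ahead, the pointer tip at (330,366) in the crop lies inside the green band, which spans about 303–343, and the beam has had over a second to settle. Two weights are enough, so I'm handing in.

```bash
python3 -c "
from plant import bot
print(bot.sign_off())"
```

```text
the job is handed in; nothing more can be done
None
```

Job handed in: two counterweights stand upright on the empty pan and the pointer was at rest inside the green band just before hand-in; the other two weights, the tub and the cup were not touched.

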